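# Set and lock the shell carver's work slide

## Robot

A 7-joint arm with a two-finger parallel gripper is mounted at the origin on the work surface. World frame = base frame: x ahead of the robot, y to its left, z up, the work surface at z = 0. Lengths are in m, angles in rad, forces in N, time in s.
With the tool pointing down it reaches from about 0.4 to 0.925 m from the base axis. Payload 5.6 kg.
Tool frame: the origin (TCP) lies at the centre of the arm's flange, where the gripper is bolted on; the fingertips stand arm.tip_reach ahead of it and the grasp point (between the pads) lies 155 mm ahead of it (arm.tip_reach is the distance from the TCP to the fingertips, in m); z points along the fingers, y is the line along which they close (so a half turn about z gives the same grasp; the last joint's range is limited). The gripper opens to 85 mm and grips with 20 to 120 N. Pads are 22 mm wide; open, the fingers measure 114 mm over their backs; the gripper's body (76 mm by 85 mm) begins 54 mm behind the grasp point. The pads swing forward as they close: fully open they stand 13 mm farther back than shut.
Start: joints at [-1.184, 0.468, -0.012, 1.603, 0.006, 1.071, -0.056], TCP at [0.271, 0.591, 0.405] pointing down, gripper open.
Joint ranges: [-2.53, 2.53], [-0.31, 2.02], [-1.57, 1.55], [0.28, 2.44], [-1.29, 4.43], [0.15, 1.84], [-2.92, 2.92]. Speed limits (rad/s): [2.57, 2.57, 3.14, 3.14, 3.14, 3.14, 3.14].

## Interface

Orientations are given as [roll, pitch, yaw] about the fixed x, y, z axes, in that order (R = Rz(yaw) Ry(pitch) Rx(roll)).
In Python, from plant import arm gives the robot as it stands. Calls block until the motion is done:
- arm.goto(position, orientation): joint-space move of the TCP to a pose.
- arm.movel(position, rot=None, velocity=0.15): straight line of the TCP; rot=None keeps the orientation; velocity is the mean speed in m/s.
- arm.move_joints(angles): joint-space move.
- arm.let_go() and arm.grab(grasp_force=None): open the fingers fully, or close them until they stop; grasp_force is the grip in N (None keeps the last).
- arm.dwell(seconds).
- arm.inverse_kinematics(position, orientation): joint angles nearest the present ones, or None.
- arm.get_state(): the state.
- arm.get_image(name): name is "scene" or "side" or "wrist"; returns (picture, depth): 384x512x3 uint8, red, green, blue; 384x512 float32, m along the optical axis (not along the pixel's ray), 0 where there is no reading.
- arm.get_calibration(name): a dict with "mtx" (3x3 intrinsics, pixels), "rvec" (rotation vector, rad) and "tvec" (3), from world to camera coordinates, as OpenCV has them. Camera axes: x right, y down, z forward; pixel columns grow to the right and rows downward; lengths in m; the calibration is good to about 2 mm. A picture is of the moment at which its call begins: read the wrist's pose just before it. get_calibration takes no time and is no camera call; for the wrist camera it gives the pose at the moment of the call.
A pose or a line that the arm cannot do raises arm.IKError and nothing moves.
- arm.finish_job(): hands the job in; it is judged then, once.
The state is a dict: "time_s": time; "joint_pos": joint angles; "dq": joint speeds; "effort": joint torques, N m; "tool_pos": TCP position; "tool_rot": TCP orientation; "wrist_force": force on the tool from outside, world axes, zero at the start; "torque": the same for the moment, N m; "opening": opening from 0.0 (shut) to 1.0 (fully open); "gripper_force": force on a finger pad.
Only numpy, scipy, OpenCV 4.12 (cv2) and the standard library are available. Lean on these libraries where they do the work, as an engineer would, in place of code of your own. Each camera call takes 0.05 s, during which the arm holds its last target. There are 200 camera calls.

## Task

Slide the carriage with the shell blank along the work slide until its red pointer stands at the yellow mark, then lock it by turning the three knobs clockwise fully home to their end stops, the orange middle knob first and then the two black outer ones. The knobs must stay loose until the pointer is at the mark; leave the other things on the table where they are.

Things in the scene. Friction and masses are not known exactly. Their poses are not given: they have to be found in the camera images.
- bed: grey bed of the work slide, 220 x 350 x 18 mm, fixed. Origin: centre of its underside, on the table. y: along the slide, to the robot's left; x: away from the robot; z up. On the robot's side, at x = -60 mm, a dark steel strip 50 mm wide (top 40 mm above the table) runs along it with three knobs 105 mm apart; the carriage runs on rails beyond the strip
- carriage_pointer (a point): tip of the red pointer, 4 mm wide, on the carriage's far edge (away from the robot), 41.5 mm beyond the post's middle and level with it along the slide
- carriage (a joint): travel of the carriage along the bed, 0 to 0.13 m; grows towards the bed's +y (the robot's left). It slides stiffly (about 3 N) and stays where it is left
- mark_centre (a point): centre of the top of the yellow mark, a clip 16 mm wide along the slide, clipped on the bed's far edge just beyond the pointer's path. Same axes as the bed
- knob_left_grip (a point): knob: left (bed's +y end of the strip), black. A bar 66 mm long, 20 mm wide, 50 to 82 mm above the table, on a round steel foot 48 mm across, 40 to 50 mm above the table. This point is on the upright turning axis, 70 mm above the table. x: along the bar (turns with it), z up. Fully home, the bar lies in line with the strip, along the bed's y
- knob_left (a joint): turn of this knob about its upright axis, rad: grows as it is tightened, clockwise seen from above; its end stop is at 1.4, where the bar is in line with the strip; starts loose between 0 and 0.6. About 0.12 N m of friction; it stays where it is left
- knob_middle_grip (a point): knob: middle, orange. A bar 66 mm long, 20 mm wide, 50 to 82 mm above the table, on a round steel foot 48 mm across, 40 to 50 mm above the table. This point is on the upright turning axis, 70 mm above the table. x: along the bar (turns with it), z up. Fully home, the bar lies in line with the strip, along the bed's y
- knob_middle (a joint): turn of this knob about its upright axis, rad: grows as it is tightened, clockwise seen from above; its end stop is at 1.4, where the bar is in line with the strip; starts loose between 0 and 0.6. About 0.12 N m of friction; it stays where it is left
- knob_right_grip (a point): knob: right (bed's -y end), black. A bar 66 mm long, 20 mm wide, 50 to 82 mm above the table, on a round steel foot 48 mm across, 40 to 50 mm above the table. This point is on the upright turning axis, 70 mm above the table. x: along the bar (turns with it), z up. Fully home, the bar lies in line with the strip, along the bed's y
- knob_right (a joint): turn of this knob about its upright axis, rad: grows as it is tightened, clockwise seen from above; its end stop is at 1.4, where the bar is in line with the strip; starts loose between 0 and 0.6. About 0.12 N m of friction; it stays where it is left
- carriage_post (a point): on the axis of the carriage's square blue grip post, 24 x 24 mm, from 38 to 86 mm above the table; this point is at 74 mm. Same axes as the bed. The carriage, an aluminium plate 105 x 130 mm, top 38 mm above the table, also carries a round cream shell blank 62 mm across, its middle 72 mm to the -y side of the post and 28 mm nearer the robot, its top 69 mm above the table
- dop_stick_long: bystander: wooden stick 160 mm long, 38 mm across its dark wax head with a cream shell piece, lying in front of the work slide (robot's side). Origin: centre of its underside
- dop_stick_short: bystander: the same kind of stick, 120 mm long, 32 mm across the head, lying beyond the slide. Origin: centre of its underside
- dop_stick_thick: bystander: the same kind of stick, 130 mm long, 42 mm across the head, lying to the left of the slide. Origin: centre of its underside
- bottle: bystander: small clear bottle with a white cap, 38 mm across, 75 mm tall, standing to the left of the slide. Origin: centre of its underside
- glasses: bystander: orange-framed spectacles, 140 mm wide, 130 mm deep, 40 mm tall, standing to the right of the slide. Origin: centre of its underside
- small_shell: bystander: peach ribbed shell, 86 mm across, 42 mm tall, to the right of the slide. Origin: centre of its underside
- brush: bystander: brush 170 mm long lying beyond the slide. Origin: centre of its underside

How it is judged:
On the way, in this order (a step that is already met when the one before it is completed fails the run):
1. the pointer is at the yellow mark (within its 16 mm width) while all three knobs are still loose (y of carriage_pointer in the frame of mark_centre between -0.008 and 0.008 m and value of joint each of knob_left, knob_middle, knob_right below 1.1 rad), for 0.2 s.
2. the orange middle knob is fully home, the pointer at the mark and both outer knobs still loose (y of carriage_pointer in the frame of mark_centre between -0.008 and 0.008 m and value of joint knob_middle above 1.28 rad and value of joint each of knob_left, knob_right below 1.1 rad), for 0.2 s.
3. both outer knobs are fully home too (value of joint each of knob_left, knob_right above 1.28 rad), for 0.2 s.
At the end, for the whole second after the job is handed in: The red pointer is within the 16 mm wide yellow mark (8 mm either side of its centre, along the slide), the carriage is at rest, and all three knobs are within 0.12 rad of their end stops (joint above 1.28 of 1.4 rad) (all of step 3 and y of carriage_pointer in the frame of mark_centre between -0.008 and 0.008 m and value of joint knob_middle above 1.28 rad and velocity of joint carriage between -0.005 and 0.005 m/s); the robot touches nothing.
It fails at once if a bystander is pushed more than 30 mm from its place (distance of any of dop_stick_long, dop_stick_short, dop_stick_thick, bottle, glasses, small_shell, brush from where it was at the start of the episode above 0.03 m).
It also fails if it takes over 58 s, if anything falls off the work surface, if the arm or the gripper's body presses on something with over 40 N, if the wrist force passes 120 N, or if a joint passes its speed limit or range.

## Working session

There is one attempt and no reset: what is moved stays moved. The work goes in short steps, each a Python script; the robot and the scene stay as the last script left them, time stands still between calls to the robot, and variables do not carry over. Pictures are saved under pics/ and viewed, at most 10 in all, crops included, and the job is handed in when it is done.

```bash
ls; mkdir -p pics
cat > h.py <<'E'
import numpy as np, cv2
from plant import arm
def cal(n):
    c=arm.get_calibration(n); R=cv2.Rodrigues(np.array(c["rvec"],float))[0]
    return np.array(c["mtx"],float),R,np.array(c["tvec"],float).ravel()
def onplane(c,u,v,z):
    K,R,t=c; d=R.T@np.linalg.inv(K)@np.array([u,v,1.]); o=-R.T@t
    return o+d*(z-o[2])/d[2]
def snap(n,f):
    c=cal(n); im,d=arm.get_image(n); cv2.imwrite("pics/"+f+".png",im[:,:,::-1]); np.savez("pics/"+f,d=d,K=c[0],R=c[1],t=c[2]); return c,im,d
E
python3 - <<'E'
from h import *
for n in("scene","side"):
    c,_,_=snap(n,n+"0"); print(n,-c[1].T@c[2])
a=cv2.imread("pics/scene0.png");b=cv2.imread("pics/side0.png")
cv2.imwrite("pics/s.png",cv2.resize(a,(800,600),interpolation=cv2.INTER_CUBIC))
print(arm.tip_reach,arm.get_state())
E
```

```text
pics
scene [ 0.92971143 -0.50978429  0.99132737]
side [0.48600354 0.92162276 0.73648103]
0.1734 {'time_s': 0.1, 'joint_pos': array([-1.18400354,  0.46832375, -0.01163259,  1.60353599,  0.00600965,
        1.07138819, -0.0563329 ]), 'dq': array([-0.00089133, -0.00191072,  0.00036283, -0.0033575 ,  0.00230258,
       -0.00112231, -0.00126936]), 'effort': array([ 7.43809815e-04, -5.33522666e+01,  2.13520532e-02, -2.51964730e+01,
        1.14428956e-02,  4.40179399e-03, -3.78528185e-06]), 'tool_pos': array([0.2707789 , 0.59066841, 0.40380904]), 'tool_rot': array([-3.13997588e+00,  1.11441411e-04,  2.71173383e+00]), 'wrist_force': array([ 0.7039299 ,  0.29193128, -0.68846136]), 'torque': array([-0.03635979, -0.03570698,  0.00302383]), 'gripper_force': 0.0, 'opening': 1.00043416835251}
```

View pics/s.png

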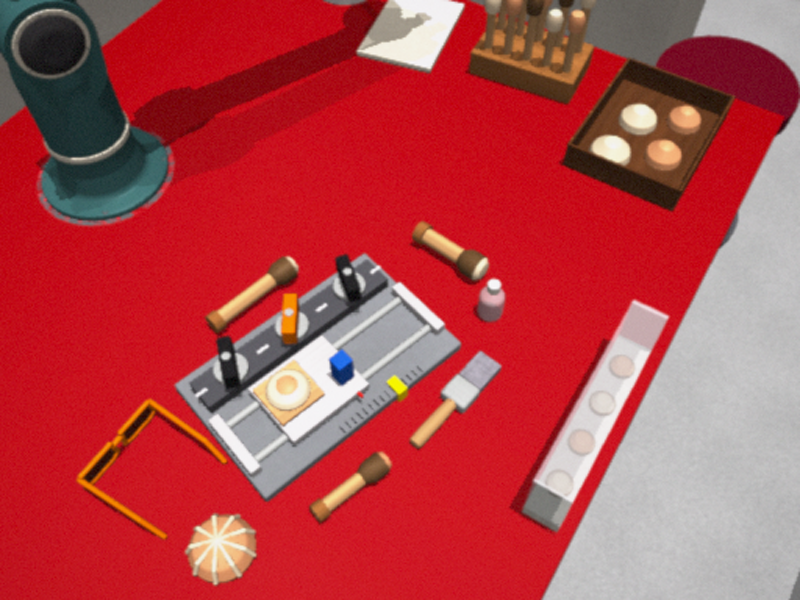

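The scene picture (800 px) shows the right, middle and left knobs at about (228,362), (290,318) and (346,275). The blue post is at (342,360), the pointer at (361,395) and the mark at (397,388). I'll take coarse positions from these, then a wrist look from above.

Run:
```python
from h import *
c=cal("scene");s=512/800
P={k:onplane(c,u*s,v*s,z) for k,(u,v,z) in dict(kr=(228,345,.082),km=(291,302,.082),kl=(346,264,.082),post=(342,354,.086),mark=(397,383,.03),ptr=(361,395,.03),bedR=(268,497,0),bedL=(460,345,.018)).items()}
for k,p in P.items(): print(k,p.round(3))
d=(P['kl']-P['kr']); yaw=np.arctan2(-d[0],d[1]); print("bed yaw",yaw)
m=P['km']+0.06*np.array([np.cos(yaw),np.sin(yaw),0])
# tool looking down, above the bed
for r in (yaw,yaw+np.pi,yaw+np.pi/2,yaw-np.pi/2):
    q=arm.inverse_kinematics([m[0]-.05,m[1],.50],[np.pi,0,r]); print(r,q)
w=cal("wrist"); st=arm.get_state(); print("cam",-w[1].T@w[2]-st["tool_pos"],w[1].T, w[0])
```

```text
kr [ 0.444 -0.189  0.082]
km [ 0.475 -0.088  0.082]
kl [0.504 0.006 0.082]
post [ 0.585 -0.121  0.086]
mark [ 0.654 -0.095  0.03 ]
ptr [ 0.622 -0.136  0.03 ]
bedR [ 0.591 -0.312  0.   ]
bedL [0.695 0.01  0.018]
bed yaw -0.29378136436321733
-0.29378136436321733 [-0.68133578  0.1143279   0.91684542  1.90238522 -0.09844467  1.17120977
 -1.59382909]
2.8478112892265757 [-0.49276365  0.10231047  0.70190258  1.89438515 -0.07168423  1.16989278
  1.51158554]
1.2770149624316791 [-0.57992037  0.10638493  0.80017311  1.89827526 -0.08282616  1.17030178
 -0.04400789]
-1.864577691158114 [ 1.19920139  0.37600285 -1.28891946  1.80511502  0.38081084  1.25001256
  2.65247052]
cam [-0.07063212  0.0341244  -0.03014756] [[ 0.41672481  0.86501376  0.27944879]
 [ 0.90903217 -0.39621518 -0.12912805]
 [-0.00097568  0.3078388  -0.95143803]] [[279.63279078   0.         259.16585492]
 [  0.         279.63279078 190.50489305]
 [  0.           0.           1.        ]]
```

Run:
```python
from h import *
arm.goto([.40,-.07,.45],[np.pi,0,2.848])
c,im,d=snap("wrist","w1")
print(arm.get_state()["time_s"])
cv2.imwrite("pics/w1b.png",cv2.resize(im[:,:,::-1],(800,600),interpolation=cv2.INTER_CUBIC))
```

```text
2.55
```

View pics/w1b.png

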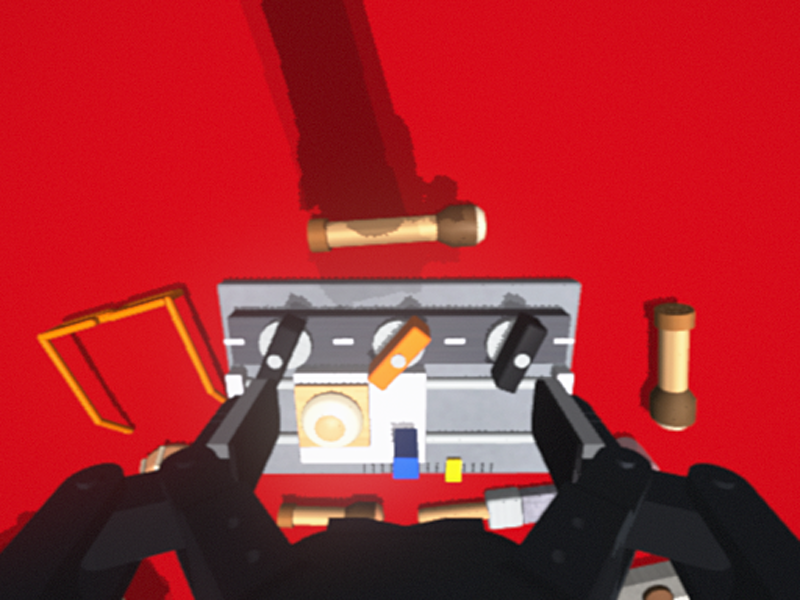

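The wrist picture shows the axis dots at (275,361), (398,361) and (522,361), the post top at (406,467) and the mark at (454,469). I'll get accurate numbers from depth and colour.

```bash
cat >> h.py <<'E'
def cloud(c,d):
    K,R,t=c; v,u=np.indices(d.shape); n=np.linalg.inv(K)
    p=(np.stack([u,v,np.ones_like(u)],-1)@n.T)*d[...,None]
    P=(p-t)@R; P[d<=0]=np.nan; return P
E
python3 - <<'E'
from h import *
f=np.load("pics/w1.npz"); c=(f["K"],f["R"],f["t"]); im=cv2.imread("pics/w1.png"); P=cloud(c,f["d"]); s=.64
D=[onplane(c,u*s,v*s,.082) for u,v in((275,361),(398,361),(522,361))]
for p in D: print("dot",p.round(4))
d=D[2]-D[0]; yaw=np.arctan2(-d[0],d[1]); print("yaw",yaw,"len",np.hypot(d[0],d[1]))
for u,v in((220,281),(580,281)):print("corner",onplane(c,u*s,v*s,.018).round(4))
X=np.array([np.cos(yaw),np.sin(yaw)]);Y=np.array([-X[1],X[0]])
for p in D:
    m=(abs(P[...,2]-.082)<.006)&(np.hypot(P[...,0]-p[0],P[...,1]-p[1])<.045)
    q=P[m][:,:2]; r=cv2.minAreaRect(q.astype(np.float32)*1000); w,V=np.linalg.eigh(np.cov(q.T)); a=V[:,1]
    a=a*np.sign(a@X)
    print("bar n",m.sum(),q.mean(0).round(4),r, "ang from X",np.arctan2(a@Y,a@X).round(3))
hsv=cv2.cvtColor(im,cv2.COLOR_BGR2HSV)
for n,lo,hi,z in(("post",(105,120,60),(128,255,255),.086),("mark",(24,140,120),(34,255,255),None)):
    m=cv2.inRange(hsv,lo,hi)>0; v,u=np.nonzero(m); print(n,m.sum(),u.min(),u.max(),v.min(),v.max())
    q=P[m]; print(np.nanmax(q[:,2]))
    if z: q=q[abs(q[:,2]-z)<.008]
    else: q=q[q[:,2]>np.nanmedian(q[:,2])-.006]
    print(n,len(q),np.nanmean(q,0).round(4)); o=np.nanmean(q,0)[:2]-D[1][:2]; print("bed xy rel. middle knob",o@X,o@Y)
E
```

```text
dot [ 0.4531 -0.1991  0.082 ]
dot [ 0.4833 -0.0987  0.082 ]
dot [0.5138 0.0025 0.082 ]
yaw -0.2924386752492684 len 0.21063119983435463
corner [ 0.3836 -0.2469  0.018 ]
corner [0.4827 0.0823 0.018 ]
bar n 581 [ 0.4462 -0.1932] ((448.6961975097656, -195.44949340820312), (20.02475929260254, 57.24779510498047), 47.8887939453125) ang from X -0.465
bar n 709 [ 0.48   -0.0971] ((481.96075439453125, -98.27314758300781), (20.166141510009766, 66.16171264648438), 33.77291488647461) ang from X -0.695
bar n 719 [0.5094 0.0024] ((511.4205627441406, 2.0160903930664062), (19.91661262512207, 65.90543365478516), 51.14337921142578) ang from X -0.383
post 220 251 267 292 305
0.08905702986476588
post 219 [ 0.5852 -0.1228  0.0866]
bed xy rel. middle knob 0.104523550349132 0.006272869540502585
mark 135 285 294 294 307
0.027032933905870048
mark 128 [ 0.652  -0.0887  0.0246]
bed xy rel. middle knob 0.158608083803807 0.05824103534677509
```

```bash
cat >> h.py <<'E'
yb=-.2924; X=np.array([np.cos(yb),np.sin(yb),0]);Y=np.array([-X[1],X[0],0])
KM=np.array([.4828,-.0985,0])
def bed(x,y,z): return KM+x*X+y*Y+[0,0,z]
DN=lambda yaw:[np.pi,0,yaw]
E
python3 - <<'E'
from h import *
y=yb+np.pi/2
arm.goto(bed(.104,.0063,.31),DN(y))
arm.movel(bed(.104,.0063,.225),velocity=.12)
arm.grab(40); s=arm.get_state(); print(s["opening"],s["wrist_force"].round(1),s["gripper_force"])
arm.movel(arm.get_state()["tool_pos"]+.052*Y,velocity=.06); s=arm.get_state(); print(s["wrist_force"].round(1),s["tool_pos"])
arm.let_go(); arm.movel(s["tool_pos"]+[0,0,.085],velocity=.2)
arm.goto([.40,-.07,.45],DN(2.848))
c,im,d=snap("wrist","w2"); sc,si,_=snap("scene","s2")
print(arm.get_state()["time_s"])
a=cv2.resize(im[220:320,130:390,::-1],(800,308),interpolation=cv2.INTER_CUBIC)
b=cv2.resize(si[150:320,110:310,::-1],(340,289),interpolation=cv2.INTER_CUBIC)
o=np.zeros((600,800,3),np.uint8);o[:308]=a;o[310:599,:340]=b;cv2.imwrite("pics/c2.png",o)
E
```

```text
0.27053731248529106 [ 5.7 -1.2 -1.2] 44.89849269390106
[ 5.4 -1.8 -4.2] [ 0.6011484  -0.07255641  0.22575727]
8.3583
```

View pics/c2.png

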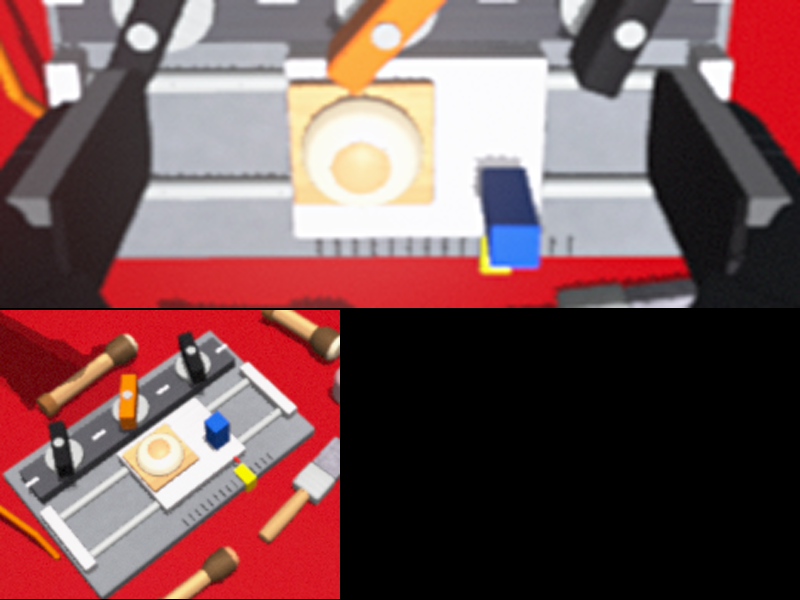

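The carriage moved with the post. In the scene crop the pointer is at about (237,460), next to the mark at (246,474). I'll check the residual numerically.

Run:
```python
from h import *
f=np.load("pics/w2.npz"); P=cloud((f["K"],f["R"],f["t"]),f["d"]); hsv=cv2.cvtColor(cv2.imread("pics/w2.png"),cv2.COLOR_BGR2HSV)
m=cv2.inRange(hsv,(105,120,60),(128,255,255))>0; q=P[m]; q=q[abs(q[:,2]-.086)<.006]; print("post",(q-KM).mean(0)@X,(q-KM).mean(0)@Y,len(q))
g=np.load("pics/s2.npz"); c=(g["K"],g["R"],g["t"]);im=cv2.imread("pics/s2.png");hsv=cv2.cvtColor(im,cv2.COLOR_BGR2HSV)
Ps=cloud(c,g["d"])
m=cv2.inRange(hsv,(24,140,120),(34,255,255))>0; q=Ps[m]; q=q[(q[:,2]>.02)]; v,u=np.nonzero(m); print("mark",q.mean(0),(q-KM).mean(0)@X,(q-KM).mean(0)@Y,u.mean(),v.mean())
m=cv2.inRange(hsv,(105,100,40),(128,255,255))>0; q=Ps[m]; q=q[abs(q[:,2]-.086)<.005]; print("post sc",(q-KM).mean(0)@X,(q-KM).mean(0)@Y,len(q))
for z in(.03,.037):
  for uv in((237,460),):
    p=onplane(c,110+uv[0]/1.7,150+uv[1]/1.7-310/1.7,z)-KM; print("ptr",p@X,p@Y)
cv2.imwrite("pics/c3.png",cv2.resize(im[225:270,225:285],(800,600),interpolation=cv2.INTER_CUBIC))
```

```text
post 0.1034749917446213 0.058539394497774656 257
mark [ 0.65300437 -0.09398038  0.02282272] 0.16167723448762672 0.05338939818144354 254.16326530612244 247.0408163265306
post sc 0.10791798766910525 0.05323204095293471 100
ptr 0.1434701874355482 0.056153851667790036
ptr 0.1464048551236353 0.05381530542160397
```

View pics/c3.png

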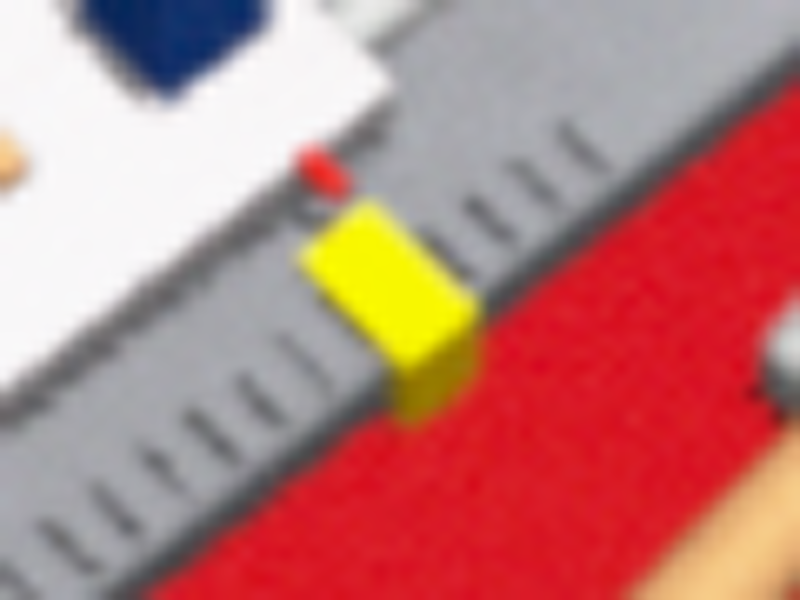

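The enlarged crop shows the pointer tip at (340,185), in line with the middle of the mark. Both cameras agree to within about 1 mm, so next is the middle knob.

```bash
cat >> h.py <<'E'
HOME=yb+np.pi/2
def turn(y,ang,over=.05):
    start=yb+ang+np.pi; z=.082+.155
    arm.goto(bed(0,y,z+.06),DN(start)); arm.movel(bed(0,y,z),velocity=.15)
    arm.grab(60); s=arm.get_state(); print("grip",s["opening"].round(3),s["wrist_force"].round(1))
    for k in range(3):
        s=arm.get_state(); yaw=s["tool_rot"][2]
        if yaw-HOME<-over+.02: break
        q=np.array(s["joint_pos"]); q[6]+=HOME-over-yaw; arm.move_joints(q)
    s=arm.get_state(); print("yaw-home",s["tool_rot"][2]-HOME,"T",s["torque"].round(2),s["wrist_force"].round(1),(s["tool_pos"]-bed(0,y,z)).round(4))
    arm.let_go(); arm.movel(s["tool_pos"]+[0,0,.06],velocity=.2)
E
python3 - <<'E'
from h import *
turn(0,-.695)
arm.goto([.40,-.07,.45],DN(2.848))
c,im,d=snap("wrist","w3"); print(arm.get_state()["time_s"])
cv2.imwrite("pics/c4.png",cv2.resize(im[170:320,130:390,::-1],(800,462),interpolation=cv2.INTER_CUBIC))
P=cloud(c,d)
for y in(-.105,0,.105):
    p=bed(0,y,0); m=(abs(P[...,2]-.082)<.006)&(np.hypot(P[...,0]-p[0],P[...,1]-p[1])<.045)
    r=P[m][:,:2]; w,V=np.linalg.eigh(np.cov(r.T)); a=V[:,1]; a=a*np.sign(a@X[:2]+1e-9); print(np.arctan2(a@Y[:2],a@X[:2]))
E
```

```text
Traceback (most recent call last):
  File "h.py", line 23, in turn
    arm.grab(60); s=arm.get_state(); print("grip",s["opening"].round(3),s["wrist_force"].round(1))
                                                  ^^^^^^^^^^^^^^^^^^
AttributeError: 'float' object has no attribute 'round'
```

```bash
sed -i 's/s\["opening"\].round(3)/s["opening"]/' h.py
python3 - <<'E'
from h import *
s=arm.get_state(); print(s["opening"],s["wrist_force"],s["tool_rot"])
arm.let_go()
turn(0,-.695)
arm.goto([.40,-.07,.45],DN(2.848))
c,im,d=snap("wrist","w3"); print(arm.get_state()["time_s"])
cv2.imwrite("pics/c4.png",cv2.resize(im[170:320,130:390,::-1],(800,462),interpolation=cv2.INTER_CUBIC))
P=cloud(c,d)
for y in(-.105,0,.105):
    p=bed(0,y,0); m=(abs(P[...,2]-.082)<.006)&(np.hypot(P[...,0]-p[0],P[...,1]-p[1])<.045)
    r=P[m][:,:2]; w,V=np.linalg.eigh(np.cov(r.T)); a=V[:,1]; a=a*np.sign(a@X[:2]+1e-9); print(np.arctan2(a@Y[:2],a@X[:2]))
E
```

```text
0.21951643824647799 [-6.9447295  -2.85988065 10.73725453] [-3.13881517e+00 -1.66305411e-03  2.15337198e+00]
grip 0.2168141466712431 [-7.8 -2.9 11.9]
yaw-home -0.04465427724089044 T [-0.33 -0.17  1.8 ] [ 1.1 -1.4 -0.3] [-0.0012 -0.0011  0.0007]
15.6083
-0.44860136930334105
1.5702686382197832
-0.3804258248468301
```

View pics/c4.png

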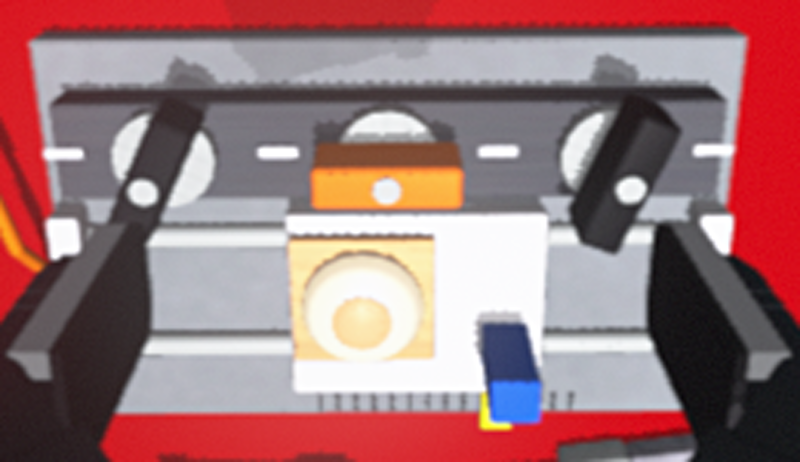

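The middle knob at (387,190) now lies exactly along the strip. The carriage hasn't moved and the outer knobs are untouched, so I'll turn those two next.

Run:
```python
from h import *
turn(.105,-.383); turn(-.105,-.46)
arm.goto([.40,-.07,.45],DN(2.848))
c,im,d=snap("wrist","w4"); print(arm.get_state()["time_s"])
cv2.imwrite("pics/c5.png",cv2.resize(im[170:320,130:390,::-1],(800,462),interpolation=cv2.INTER_CUBIC))
P=cloud(c,d)
for y in(-.105,0,.105):
    p=bed(0,y,0); m=(abs(P[...,2]-.082)<.006)&(np.hypot(P[...,0]-p[0],P[...,1]-p[1])<.045)
    r=P[m][:,:2]; w,V=np.linalg.eigh(np.cov(r.T)); a=V[:,1]; a=a*np.sign(a@X[:2]+1e-9); print(np.arctan2(a@Y[:2],a@X[:2]))
```

```text
grip 0.21999975785902948 [-5.7 -4.8 10.5]
yaw-home -0.04458419325831531 T [-0.51  0.81  1.81] [-5.3 -2.5  6. ] [-0.0015 -0.0018  0.0006]
grip 0.21785613131607154 [-5.8 -2.9  9.6]
yaw-home -0.04565116196884955 T [-0.31  0.18  1.71] [-1.  -1.4  0.5] [-0.001  -0.0015  0.0008]
25.7083
-1.5697136590449106
-1.5679611253440864
-1.5685412932004312
```

View pics/c5.png

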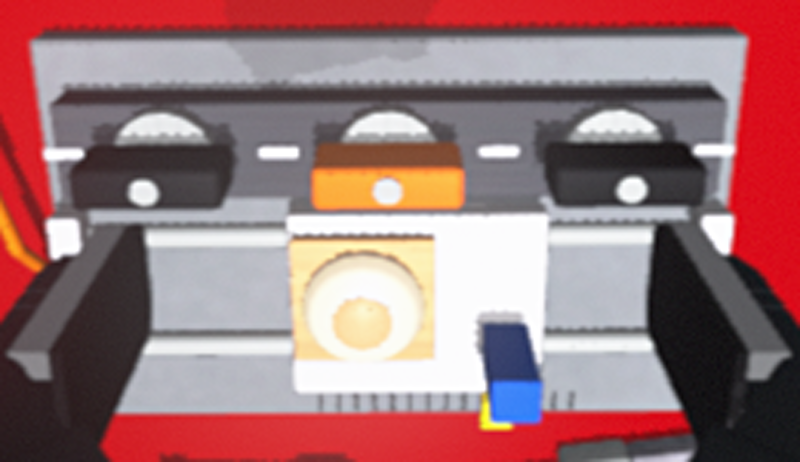

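All three bars, at (143,190), (387,190) and (631,190), lie along the strip. The post is unmoved at (515,400), and the arm is clear of everything.

```bash
python3 -c "
from plant import arm
print(arm.finish_job())"
```

```text
the job is handed in; nothing more can be done
None
```

I slid the carriage to within about 1 mm of the yellow mark, turned the middle knob and then the two outer ones fully home, and handed the job in at about 26 s; the verdict wasn't shown.

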